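Clamp a block in a wedge vice

TASK

Clamp the aluminium block in the wedge vice ready for drilling: set it upright on the vice's bed between the fixed jaw and the sliding bar, long side along the jaws and roughly centred on them, and slide the bar forward until it traps the block against the fixed jaw. Then push the red thumb wedge, thin end first, along the blue ramp behind the bar until it jams the bar fast, and let go. Leave the other things on the bench alone.

Things in the scene. Friction and masses are not known exactly. Their poses are not given: they have to be found in the camera images.
- vice: Wedge vice bolted to the bench; grey base plate 12 mm thick, x -80 to +85 mm, y -160 to +80 mm. Origin on the bench, z up; bed (plate top) at z = 12 mm. Own +x points from the sliding bar to the fixed jaw, own +y is the way the wedge is driven. Its axes are about those of the room, turned by its yaw. No bar at y below -40 mm: there the wedge is parked on the bed.
- jaw_face (a point): Middle of the fixed jaw's clamping face (vice x = 70, y = 15, z = 22 mm). The dark steel fixed jaw spans vice y -45 to +75 mm and rises 20 mm above the bed; the block must end against it. Keep the arm clear of the fixed blue pipe along the far wall behind it and of the grey lamp head that hangs 0.4 to 0.6 m above the bench at the robot's front right, near its base (x about 0.15, y about -0.2 m).
- ramp_face (a point): Point on the face of the blue ramp rail, at vice x = -33, y = 5, z = 22 mm. The rail (16 mm thick, 21 mm high above the bed, vice y -150 to +70 mm) faces the bar. Its face runs at 8 degrees to vice y: 0.1405 mm further in vice +x for each mm of y, so the space between ramp and bar narrows toward vice +y.
- bar (a joint): Travel of the steel sliding bar along vice +x (m), 0 = open, at most 0.036; stays where left, slides with about 2 N. The bar is 26 mm in x, spans vice y -40 to +70 mm, its top 20 mm above the bed. Clamping face at vice x = 4 mm + travel, rear face at -22 mm + travel. With the 40 mm block on the fixed jaw it stops at 0.026.
- bar_grip (a point): Point in the black upright grip on top of the bar, 18 mm in vice x, 24 mm in y, which reaches from 20 to 50 mm above the bed; the point is 38 mm above the bed, at vice x = -9 mm + travel, y = +25 mm. Once the block stands in the vice there is only some 17 to 30 mm between grip and block in x, so take it across y or push it from behind.
- wedge: Loose red wedge, 100 mm long (own y), 20 mm high, 0.25 kg. Origin on its underside. Own +y points to the thin end. Straight face at own x = +18 mm, for the bar. Ramp face at own x = -26 mm at the thick end (y = -50), -12 mm at the thin end (y = +50): 8 degrees. With bar on block and axes along the vice's it fits at vice x = -14, y about +5 mm; a push of 12 to 20 N jams it; friction holds it.
- wedge_tab (a point): Point in the upright thumb tab on the wedge, 18 mm in wedge x, 22 mm in wedge y, which reaches from 20 to 52 mm above the wedge's underside; the point is 38 mm above the underside, at wedge x = 0, y = -28 mm.
- block: Bare aluminium block 40 (x) x 100 (y) x 55 (z) mm, 0.45 kg, with two dark holes on top and a dark line round its middle, standing on the bench left of the vice. Origin at the centre of its underside; its own y is its long side. In the vice 35 mm of it stands above the jaws.
- claw_hammer: Bystander: hammer with wooden handle, 270 mm, lying to the right of the vice.
- black_tape: Bystander: roll of black tape, 74 mm, 19 mm high, at the left.
There are look-alikes about, which are no part of the job. There is more than one size of the wedge; the job needs the larger. Of the things shaped like the block, the aluminium one is meant.

How it is judged (in metres and radians):
On the way, in this order (a step that is already met when the one before it is completed fails the run):
1. the block stands on the bed between the fixed jaw and the bar (z of block in the frame of vice between 0.008 and 0.015 m and x of block in the frame of vice between 0.02 and 0.053 m and angle between block's own z axis and vertical below 0.1 rad), for 0.2 s.
2. the bar is slid up to the block (within 5 mm of its closed place) (value of joint bar between 0.021 and 0.028 m), for 0.2 s.
At the end, for the whole second after the job is handed in: Block upright on the bed, square (0.05 rad) and within 1.5 mm of the fixed jaw, centred on it within 25 mm; bar on it; wedge flat on the bed between ramp and bar at vice y -10 to +25 mm, pressing the bar, and the bar the block, with over 2 N; nothing moving (value of joint bar between 0.0245 and 0.0275 m and x of block in the frame of vice between 0.0485 and 0.0515 m and y of block in the frame of vice between -0.01 and 0.04 m and z of block in the frame of vice between 0.009 and 0.015 m and angle between block's own z axis and vertical below 0.06 rad and angle between the y axis of block and the y axis of vice, either way round below 0.05 rad and z of wedge in the frame of vice below 0.016 m and angle between the y axis of wedge and the y axis of vice, either way round below 0.06 rad and y of wedge in the frame of vice between -0.01 and 0.025 m and contact force between each of wedge, block and bar above 2 N and linear speed of each of wedge, block below 0.01 m/s); the robot touches nothing.
It fails at once if the hammer or the black tape roll is moved more than 30 mm (distance of any of claw_hammer, black_tape from where it was at the start of the episode above 0.03 m).
It also fails if it takes over 72 s, if anything falls off the work surface, if the arm or the gripper's body presses on something with over 40 N, if the wrist force passes 120 N, or if a joint passes its speed limit or range.

ROBOT

A 6-joint arm with a two-finger parallel gripper is mounted at the origin on the work surface; the furniture and walls round the work are solid. World frame = base frame: x ahead of the robot, y to its left, z up, the work surface at z = 0. Lengths are in mm, angles in rad, forces in N, time in s.
With the tool pointing down it reaches from about 300 to 775 mm from the base axis. Payload 14.6 kg.
Tool frame: the origin (TCP) lies at the very end of the fingers, on their centre line; the grasp point (between the pads) lies 19 mm behind it; z points along the fingers, y is the line along which they close (so a half turn about z gives the same grasp; the last joint's range is limited). The gripper opens to 94 mm and grips with 3 to 60 N. Pads are 16 mm wide; open, the fingers measure 119 mm over their backs; the gripper's body (75 mm by 177 mm) begins 78 mm behind the grasp point.
Start: joints at [1.17, 0.3, 1.521, -0, 1.321, -0.067], TCP at [180.197, 519.633, 205.446] pointing down, gripper open.
Joint ranges: [-3.03, 3.03], [-0.79, 2.21], [0.23, 2.52], [-1.04, 4.18], [0, 3.07], [-2.55, 2.55]. Speed limits (rad/s): [2.22, 2.22, 2.57, 3.14, 3.14, 3.14].

INTERFACE

Orientations are given as [roll, pitch, yaw] about the fixed x, y, z axes, in that order (R = Rz(yaw) Ry(pitch) Rx(roll)).
In Python, from cell import manip, camera, get_calibration gives the robot as it stands. The module is installed in compiled form; this text tells all that it offers.
- The arm moves only by the tool jog_arm, never from a script. Its argument "plan" is one flat list of numbers, 6 for each row, row after row: the shift along the world's x, y, z in m, then the turn, a rotation vector about the world's x, y, z in degrees. A call has 1 to 20 rows; each row is the pose to reach, as a shift and turn from the pose commanded when the call began; what a row does not reach only later rows make up. A row lasts 1/10 s, in which the tool goes at most 50 mm and 8.59 degrees, less where a joint would pass 70% of its speed; a pose out of reach is approached as far as the arm can. A call with a gripper value outside its range is refused whole. "claw" is the finger opening in m, from 0 to 0.094, set as the call begins (left out, the last holds). The fingers move at their own pace and stop on an object; "force" is the grip in N (left out, the last holds). Time passes only in rows, so rows that repeat a pose let the fingers close. It gives the time, the measured TCP pose, the force, the opening and the grip force at its end, in the units of the state.
- manip.read_state(): the state, without advancing time (a new reading comes with each control period).
- camera(name): name is "scene" or "top"; returns (picture, depth): 420x560x3 uint8, red, green, blue; 420x560 float32, mm along the optical axis (not along the pixel's ray), 0 where there is no reading.
- get_calibration(name): a dict with "fx", "fy", "cx", "cy" (pixels), "origin" and "attitude" of the camera in the world. Camera axes: x right, y down, z forward; pixel columns grow to the right and rows downward; lengths in mm; the calibration is good to about 2 mm. A picture is of the moment at which its call begins. get_calibration takes no time and is no camera call.
- manip.sign_off(): hands the job in; it is judged then, once.
The state is a dict: "clock": time; "joints": joint angles; "qd": joint speeds; "effort": joint torques, N m; "eef_pos": TCP position; "eef_rot": TCP orientation; "wrist_force": force on the tool from outside, world axes, zero at the start; "moment": the same for the moment, N m; "finger_gap": finger opening in mm; "finger_force": force on a finger pad.
Only numpy, scipy, OpenCV 4.12 (cv2) and the standard library are available. Lean on these libraries where they do the work, as an engineer would, in place of code of your own. Each camera call takes 0.05 s, during which the arm holds its last target. There are 200 camera calls.

## Working session

There is one attempt and no reset: what is moved stays moved. The work goes in short steps, Python scripts to look and compute and a tool call to move; the robot and the scene stay as the last step left them, time stands still between calls to the robot, and variables do not carry over. Pictures are saved under pics/ and viewed, at most 10 in all, crops included, and the job is handed in when it is done.

Besides the shell and the picture viewer there is one more tool, called after "Call:" as a command line: name --argument value ..., lists and objects as JSON in quotes. jog_arm: Moves the arm, as the interface text tells. Its arguments: {"type":"object","properties":{"plan":{"type":"array"},"claw":{"type":"number"},"force":{"type":"number"}},"required":["plan"]}

```bash
mkdir -p pics
cat > h.py <<'E'
import numpy as np, cv2
from cell import manip, camera, get_calibration
from scipy.spatial.transform import Rotation as R
def cal(n):
    c=get_calibration(n); A=np.array(c["attitude"],float)
    M=A if A.shape==(3,3) else R.from_euler('xyz',A).as_matrix()
    return c,M
def snap(n,save=None):
    p,d=camera(n)
    if save:
        cv2.imwrite(f"pics/{save}.png",p[...,::-1]); 
        np.savez(f"{save}.npz",p=p,d=d)
    return p,d
def cloud(n,d):
    c,M=cal(n); v,u=np.mgrid[:d.shape[0],:d.shape[1]]
    P=np.stack([(u-c["cx"])/c["fx"]*d,(v-c["cy"])/c["fy"]*d,d],-1)
    W=P@M.T+np.array(c["origin"]); W[d<=0]=np.nan
    return W
E
python3 - <<'E'
from h import *
for n in("top","scene"):
    print(get_calibration(n)); snap(n,n+"0")
print(manip.read_state())
E
```

```text
{'fx': 459.9458420390154, 'fy': 459.9458420390154, 'cx': 276.5195601414341, 'cy': 210.29616671580678, 'origin': array([ 219.93443555,   97.72838033, 1398.96928269]), 'attitude': array([-2.97219058, -0.00980433, -1.55849157])}
{'fx': 535.8318145690694, 'fy': 535.8318145690694, 'cx': 284.1362222602032, 'cy': 208.221072627738, 'origin': array([-914.87019013,  781.74035342, 1073.77471075]), 'attitude': array([-2.15699029,  0.01528858, -2.05035347])}
{'clock': 0.1, 'joints': array([ 1.17041602e+00,  3.00376326e-01,  1.52149758e+00,  8.42915798e-06,
        1.32071023e+00, -6.65716041e-02]), 'qd': array([-0.00066795, -0.00269272, -0.00097636,  0.00114192, -0.00016789,
       -0.00028782]), 'effort': array([ 3.11876538e-04, -5.32648122e+01, -3.53284442e+01,  7.09117041e-02,
        2.35450052e-02, -1.26656983e-04]), 'eef_pos': array([180.10054019, 519.43411536, 204.97364315]), 'eef_rot': array([-3.14060391e+00, -7.41027441e-05,  2.80778182e+00]), 'wrist_force': array([-0.15702219,  0.31319486,  0.55121287]), 'moment': array([-0.06863921, -0.07761012, -0.01243826]), 'finger_force': 0.0, 'finger_gap': 94.24449551054369}
```

View pics/top0.png

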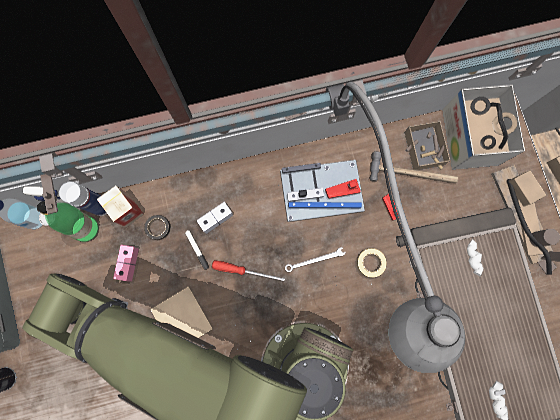

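View pics/scene0.png

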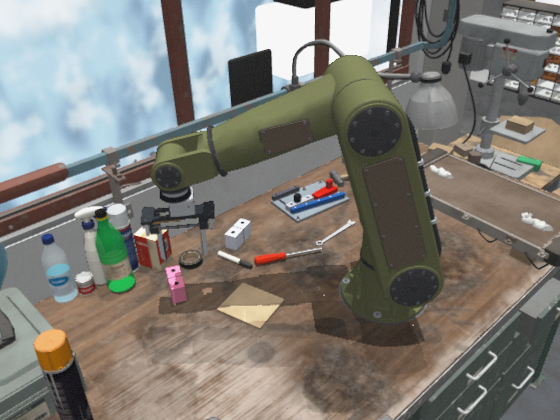

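Candidates: block — the aluminium one at top (214,216) or the pink one at (125,262); bare metal means (214,216). Wedge — on the vice plate at (343,188) or on the bench at (390,207); the first is larger and parked on the bed. I'll confirm with a crop.

Run:
```python
from h import *
p=np.load("top0.npz")["p"]; d=np.load("top0.npz")["d"]
c=p[145:255,190:410]
cv2.imwrite("pics/crop0.png",cv2.resize(c,None,fx=3.6,fy=3.6,interpolation=cv2.INTER_CUBIC)[...,::-1])
W=cloud("top",d)
hsv=cv2.cvtColor(p,cv2.COLOR_RGB2HSV)
def comp(mask,nm,box):
    m=np.zeros_like(mask); x0,y0,x1,y1=box; m[y0:y1,x0:x1]=mask[y0:y1,x0:x1]
    q=W[m]; q=q[~np.isnan(q[:,0])]; print(nm,len(q),q.mean(0).round(1),q.min(0).round(1),q.max(0).round(1),cv2.minAreaRect(q[:,:2].astype(np.float32)))
    return q
red=((hsv[...,0]<8)|(hsv[...,0]>172))&(hsv[...,1]>150)
blue=(hsv[...,0]>100)&(hsv[...,0]<125)&(hsv[...,1]>140)
comp(red&(W[...,2]<45),"wedgebody",(310,170,370,205)); comp(red&(W[...,2]>45),"tab",(310,170,370,205)); comp(red,"small",(378,185,400,225))
comp(blue,"ramp",(275,195,372,220))
comp((W[...,2]>45),"block",(190,195,240,240))
comp((W[...,2]>25)&(W[...,2]<45),"jaw",(275,158,330,176))
z=(W[...,2]>6)&(W[...,2]<20); comp(z,"plate",(270,150,375,225))
```

```text
wedgebody 323 [ 520.4 -110.7   31.7] [ 496.6 -163.7   22.6] [553.8 -62.5  44.6] ((519.18115234375, -113.82444763183594), (42.09374237060547, 99.60767364501953), 18.438262939453125)
tab 47 [ 530.7 -138.9   61.9] [ 521.5 -149.7   47.1] [ 541.8 -128.2   69.4] ((531.693603515625, -138.04559326171875), (18.118284225463867, 21.43804359436035), 14.945974349975586)
small 149 [ 473.4 -258.6   14.6] [ 434.6 -284.4   -1.1] [ 513.6 -239.3   43.5] ((474.7767639160156, -265.700927734375), (78.61372375488281, 32.02043151855469), 21.969791412353516)
ramp 288 [473.8 -58.6  32.7] [ 466.4 -168.3   25.9] [481.6  49.8  40.3] ((474.0569763183594, -59.25354766845703), (218.08084106445312, 14.968335151672363), 89.88551330566406)
block 467 [428.3 272.8  54.3] [385.2 222.2  45. ] [474.1 322.2  63. ] ((428.954833984375, 272.7116394042969), (40.55309295654297, 99.56396484375), 35.51435852050781)
jaw 197 [588.1  14.   31.5] [572.8 -44.8  25.5] [603.8  72.   38.3] ((588.7290649414062, 13.430858612060547), (17.349721908569336, 119.39557647705078), 8.906831741333008)
plate 2753 [528.  -51.6  12.1] [ 415.5 -214.5    6. ] [650.3 108.2  20. ] ((534.2562866210938, -53.57063293457031), (234.01654052734375, 323.4208679199219), 0.6708425879478455)
```

View pics/crop0.png

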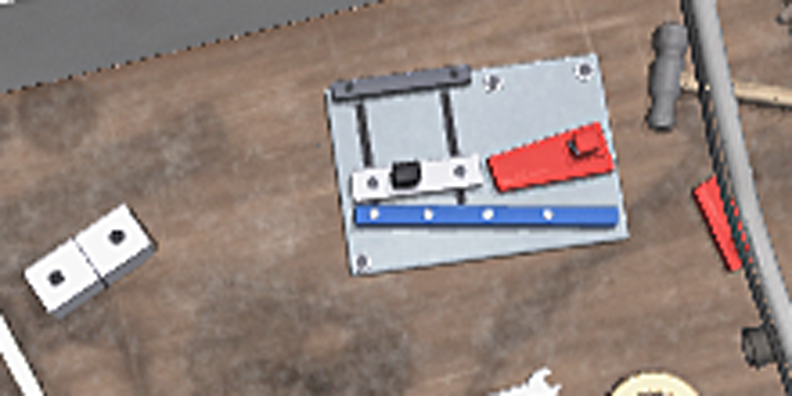

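The crop confirms it: the bare aluminium block sits at crop (90,260). The larger wedge is on the bed at crop (550,158) with its thin end to the left, and its tab is at (583,143). The smaller wedge on the bench, crop (718,225), is not part of the job. Next I'll refine the poses and check the lamp neck and pipe clearances.

```bash
cat > fit.py <<'E'
from h import *
def topplane(n,u,v,z):
    c,M=cal(n); r=np.stack([(u-c["cx"])/c["fx"],(v-c["cy"])/c["fy"],np.ones_like(u)],-1)@M.T
    o=np.array(c["origin"]); return o+r*((z-o[2])/r[...,2:])
def obj(n,mask,z,box,nm,show=True):
    m=np.zeros(mask.shape,np.uint8); x0,y0,x1,y1=box; m[y0:y1,x0:x1]=mask[y0:y1,x0:x1]
    k,l,s,_=cv2.connectedComponentsWithStats(m); i=1+s[1:,4].argmax(); m=l==i
    v,u=np.nonzero(m); q=topplane(n,u.astype(float),v.astype(float),z)[:,:2]
    c=q.mean(0); w,V=np.linalg.eigh(np.cov((q-c).T)); a=V[:,1]; a=a*np.sign(a[1])
    yaw=np.degrees(np.arctan2(-a[0],a[1]))
    if show: print(nm,len(q),"c",c.round(1),"yaw",yaw.round(2),"len",np.sqrt(12*w[::-1]).round(1),"rect",cv2.minAreaRect(q.astype(np.float32)))
    return c,yaw
E
python3 - <<'E'
from fit import *
f=np.load("top0.npz");p,d=f["p"],f["d"]; W=cloud("top",d); Z=W[...,2]
hsv=cv2.cvtColor(p,cv2.COLOR_RGB2HSV).astype(int);H,S,V=hsv[...,0],hsv[...,1],hsv[...,2]
red=((H<8)|(H>172))&(S>140); blue=(H>100)&(H<125)&(S>120)
print("noise", np.nanstd(Z[240:260,330:350]), np.nanmean(Z[240:260,330:350]))
obj("top",(V<110)&(S<60),32,(275,155,322,175),"jaw")
obj("top",blue,33,(275,195,372,220),"ramp")
obj("top",(V>215)|(V<60),32,(284,186,325,202),"bar")
obj("top",red&(Z<48),32,(310,170,370,205),"wedge"); obj("top",red&(Z>48),64,(310,170,370,205),"tab")
obj("top",(Z>42),55,(190,195,240,240),"block")
g=(Z>100)&(W[...,1]>-250)&(W[...,1]<150)&(W[...,0]>350)
q=W[g]
for x in range(350,900,40):
    s=q[(q[:,0]>=x)&(q[:,0]<x+40)]
    if len(s)>3: print(x,len(s),np.percentile(s,[2,50,98],axis=0).round().tolist())
E
```

```text
noise 4.028356698102234 0.9094566027240238
jaw 72 c [578.9  12. ] yaw 6.33 len [125.5  15.9] rect ((574.7189331054688, 12.986286163330078), (20.919775009155273, 117.58307647705078), 5.75540828704834)
ramp 331 c [473.6 -59.7] yaw -0.16 len [222.5  16. ] rect ((473.5626525878906, -59.246063232421875), (15.368319511413574, 218.08172607421875), 0.8052407503128052)
bar 279 c [506.7  -3.1] yaw 3.5 len [116.5  37.4] rect ((508.1498718261719, -1.8247947692871094), (109.63352966308594, 46.10787582397461), 88.93266296386719)
wedge 330 c [ 520.3 -110.4] yaw 11.12 len [97.4 37.1] rect ((519.478515625, -112.75912475585938), (41.99585723876953, 100.05734252929688), 18.17966079711914)
tab 46 c [ 530.5 -138.5] yaw 32.37 len [21.9 19.8] rect ((529.5381469726562, -137.8275909423828), (21.353731155395508, 21.24800682067871), 0.8387932181358337)
block 473 c [428.1 272.5] yaw 35.6 len [99.7 42. ] rect ((428.0982360839844, 272.0677185058594), (41.78729248046875, 99.29927062988281), 35.31545639038086)
350 202 [[350.0, -158.0, 517.0], [370.0, -145.0, 525.0], [389.0, -134.0, 531.0]]
390 219 [[390.0, -145.0, 
[... 229 characters left out ...]
1.0, -104.0, 571.0], [529.0, -91.0, 582.0], [549.0, -79.0, 587.0]]
550 182 [[551.0, -90.0, 554.0], [569.0, -77.0, 570.0], [589.0, -64.0, 581.0]]
590 653 [[594.0, -71.0, 365.0], [620.0, 89.0, 389.0], [630.0, 149.0, 559.0]]
630 1838 [[631.0, -91.0, 111.0], [650.0, 44.0, 381.0], [669.0, 145.0, 488.0]]
670 2076 [[671.0, -228.0, 109.0], [692.0, -47.0, 263.0], [709.0, 140.0, 397.0]]
710 1698 [[711.0, -245.0, 108.0], [730.0, -39.0, 265.0], [749.0, 141.0, 393.0]]
750 1066 [[751.0, -243.0, 232.0], [771.0, -88.0, 267.0], [789.0, 55.0, 279.0]]
790 1065 [[791.0, -250.0, 262.0], [813.0, -239.0, 275.0], [829.0, -94.0, 524.0]]
830 137 [[830.0, -246.0, 263.0], [833.0, -244.0, 379.0], [838.0, -220.0, 505.0]]
```

Run:
```python
from fit import *
f=np.load("top0.npz");p,d=f["p"],f["d"]; W=cloud("top",d); Z=W[...,2]
hsv=cv2.cvtColor(p,cv2.COLOR_RGB2HSV).astype(int);H,S,V=hsv[...,0],hsv[...,1],hsv[...,2]
pl=((H>85)&(H<130)&(V>140)&(S<90))
m=np.zeros(pl.shape,np.uint8); m[155:228,272:370]=pl[155:228,272:370]
k,l,s,_=cv2.connectedComponentsWithStats(m); m=l==1+s[1:,4].argmax()
v,u=np.nonzero(m)
# edges in pixels -> world z=12
def edge(us,vs,nm):
    q=topplane("top",us.astype(float),vs.astype(float),12)[:,:2].astype(np.float32)
    t=cv2.fitLine(q,cv2.DIST_HUBER,0,.01,.01).ravel(); a=t[:2]; a=a*np.sign(a[1]) if abs(a[1])>abs(a[0]) else a*np.sign(a[0])
    ang=np.degrees(np.arctan2(a[1],a[0])); print(nm,len(q),ang.round(2),t[2:].round(1)); return ang,t[2:]
cols=np.arange(295,360); bot=np.array([v[u==c].max() for c in cols])+.5; edge(cols,bot,"bottom x=-80")
cols=np.arange(330,356); tp=np.array([v[u==c].min() for c in cols])-.5; edge(cols,tp,"top x=85")
rows=np.arange(172,208); r=np.array([u[v==c].max() for c in rows])+.5; edge(r,rows,"right y=-160")
rows=np.arange(182,212); r=np.array([u[v==c].min() for c in rows])-.5; edge(r,rows,"left y=80")
# jaw by depth+dark, block
obj("top",(V<140)&(Z>22)&(Z<42),32,(275,158,325,176),"jaw")
# arm heights along radial plane
a=1.17; r=W[...,0]*np.cos(a)+W[...,1]*np.sin(a); t=-W[...,0]*np.sin(a)+W[...,1]*np.cos(a)
for r0 in range(0,720,40):
    s=(abs(r-r0)<12)&(Z>150); 
    if s.sum()>3: print(r0, Z[s].max().round(), t[s].min().round(),t[s].max().round())
```

```text
bottom x=-80 65 98.52 [443.2 -68.4]
top x=85 26 98.51 [ 615.4 -116.4]
right y=-160 36 8.76 [ 526.6 -171.7]
left y=80 30 8.4 [500.9  65.1]
jaw 154 c [588.   11.6] yaw 8.65 len [119.7  18.6] rect ((587.5416870117188, 13.590824127197266), (17.276683807373047, 119.63947296142578), 8.486010551452637)
0 531.0 -955.0 81.0
40 555.0 -923.0 0.0
80 682.0 -853.0 16.0
120 694.0 -865.0 19.0
160 689.0 -829.0 42.0
200 663.0 -802.0 66.0
240 645.0 -771.0 90.0
280 629.0 -737.0 106.0
320 613.0 -708.0 105.0
360 599.0 -674.0 97.0
400 584.0 -644.0 94.0
440 565.0 -615.0 95.0
480 549.0 -580.0 92.0
520 526.0 -552.0 92.0
560 785.0 -518.0 95.0
600 396.0 -473.0 -311.0
640 395.0 -456.0 -278.0
680 397.0 -422.0 -248.0
```

Run:
```python
from fit import *
f=np.load("top0.npz");W=cloud("top",f["d"]); Z=W[...,2]
for y0 in (-100,-50,0,50,100,150):
    s=(abs(W[...,1]-y0)<15)&(W[...,0]>500)&(W[...,0]<720)&(Z>90)&(Z<480)
    q=W[s]; i=np.argsort(q[:,0])[:5]; print(y0,q[i][:,[0,2]].round().tolist())
for n in("top","scene"):
    W=cloud(n,np.load(n+"0.npz")["d"]); Z=W[...,2]
    a=1.17; r=W[...,0]*np.cos(a)+W[...,1]*np.sin(a); t=-W[...,0]*np.sin(a)+W[...,1]*np.cos(a)
    for z0 in range(220,600,40):
        s=(abs(Z-z0)<20)&(abs(t)<130)&(r>450)&(r<720)
        if s.sum()>5: print(n,z0,s.sum(),np.percentile(r[s],[50,98]).round(),np.percentile(t[s],[2,98]).round())
```

```text
-100 [[658.0, 353.0], [659.0, 345.0], [660.0, 356.0], [660.0, 349.0], [660.0, 355.0]]
-50 [[624.0, 404.0], [625.0, 397.0], [625.0, 373.0], [625.0, 409.0], [625.0, 385.0]]
0 [[639.0, 372.0], [639.0, 366.0], [639.0, 377.0], [640.0, 370.0], [640.0, 375.0]]
50 [[625.0, 373.0], [626.0, 371.0], [626.0, 364.0], [627.0, 370.0], [627.0, 363.0]]
100 [[612.0, 366.0], [613.0, 365.0], [613.0, 371.0], [613.0, 371.0], [613.0, 364.0]]
150 [[599.0, 366.0], [599.0, 366.0], [600.0, 372.0], [600.0, 365.0], [600.0, 377.0]]
top 300 14 [485. 501.] [-2.  4.]
top 340 99 [500. 718.] [-129.    5.]
top 380 9 [716. 719.] [-130.   69.]
top 420 75 [519. 529.] [15. 66.]
top 460 271 [513. 564.] [-23.  78.]
top 500 2408 [538. 577.] [-22.  89.]
top 540 1144 [474. 526.] [-18.  91.]
top 580 60 [453. 458.] [22. 53.]
scene 220 108 [594. 605.] [37. 57.]
scene 260 143 [595. 605.] [32. 57.]
scene 300 256 [554. 623.] [40. 79.]
scene 340 1260 [556. 710.] [-120.   79.]
scene 380 359 [531. 710.] [-123.   77.]
scene 420 305 [542. 580.] [35. 80.]
scene 460 691 [526. 582.] [ 91. 103.]
scene 500 1636 [527. 579.] [ -7. 101.]
scene 540 525 [474. 527.] [-12.  97.]
scene 580 15 [454. 457.] [24. 53.]
```

Run:
```python
from fit import *
W=cloud("scene",np.load("scene0.npz")["d"])
for y0 in (-40,0,40,80,120):
  for z0 in (60,100,140,180,220,260,300,340,380,420):
    s=(abs(W[...,1]-y0)<20)&(abs(W[...,2]-z0)<20)&(W[...,0]>560)&(W[...,0]<800)
    if s.sum()>5: print(y0,z0,s.sum(),np.percentile(W[s][:,0],[3,50]).round().tolist())
```

```text
-40 60 72 [681.0, 690.0]
-40 100 75 [680.0, 692.0]
-40 140 12 [685.0, 687.0]
-40 380 59 [631.0, 655.0]
-40 420 83 [619.0, 631.0]
0 60 73 [671.0, 679.0]
0 100 79 [670.0, 679.0]
0 140 16 [668.0, 681.0]
0 380 53 [633.0, 646.0]
40 60 81 [661.0, 669.0]
40 100 85 [660.0, 669.0]
40 140 23 [662.0, 668.0]
40 380 66 [622.0, 633.0]
80 60 77 [649.0, 658.0]
80 100 81 [649.0, 658.0]
80 140 35 [649.0, 658.0]
80 380 69 [612.0, 622.0]
120 60 84 [639.0, 647.0]
120 100 89 [639.0, 648.0]
120 140 39 [640.0, 648.0]
120 380 82 [602.0, 611.0]
```

Call:
jog_arm --plan '[0.04,-0.04,0,0,0,-7,0.08,-0.08,0,0,0,-14,0.12,-0.12,0,0,0,-21,0.16,-0.16,0,0,0,-28,0.2,-0.2,0,0,0,-32,0.23,-0.23,-0.02,0,0,-35.4,0.248,-0.247,-0.05,0,0,-35.4,0.248,-0.247,-0.09,0,0,-35.4,0.248,-0.247,-0.12,0,0,-35.4,0.248,-0.247,-0.12,0,0,-35.4,0.248,-0.247,-0.12,0,0,-35.4]' --claw 0.094 --force 30

```text
clock: 1.2
eef_pos: [428.3, 272.9, 86.2]
eef_rot: [-3.142, -0.0, 2.19]
wrist_force: [0.4, -0.7, 0.6]
finger_gap: 94.1
finger_force: 0.0
```

Call:
jog_arm --plan '[0,0,-0.02,0,0,0,0,0,-0.04,0,0,0,0,0,-0.058,0,0,0,0,0,-0.058,0,0,0,0,0,-0.058,0,0,0]'

```text
clock: 1.7
eef_pos: [428.9, 273.4, 29.3]
eef_rot: [3.139, 0.0, 2.191]
wrist_force: [-0.5, 0.0, 0.1]
finger_gap: 94.1
finger_force: 0.0
```

Call:
jog_arm --plan '[0,0,0,0,0,0,0,0,0,0,0,0,0,0,0,0,0,0,0,0,0,0,0,0,0,0,0,0,0,0,0,0,0,0,0,0,0,0,0,0,0,0,0,0,0,0,0,0]' --claw 0.03

```text
clock: 2.5
eef_pos: [428.5, 272.8, 27.5]
eef_rot: [3.141, 0.0, 2.19]
wrist_force: [2.0, 1.2, -0.2]
finger_gap: 39.9
finger_force: 30.0
```

Call:
jog_arm --plan '[0,0,0.02,0,0,0,0,0,0.04,0,0,0,0.01,-0.015,0.04,0,0,-4,0.03,-0.04,0.04,0,0,-10,0.05,-0.07,0.04,0,0,-16,0.07,-0.1,0.04,0,0,-22,0.09,-0.12,0.04,0,0,-26,0.102,-0.131,0.04,0,0,-27,0.102,-0.131,0.04,0,0,-27,0.102,-0.131,0.04,0,0,-27]'

```text
clock: 3.5
eef_pos: [529.5, 142.1, 67.0]
eef_rot: [-3.14, -0.0, 1.72]
wrist_force: [-1.1, 0.9, -3.2]
finger_gap: 39.9
finger_force: 30.0
```

Call:
jog_arm --plan '[0.004,-0.025,0,0,0,0,0.009,-0.06,0,0,0,0,0.0145,-0.095,0,0,0,0,0.019,-0.125,0,0,0,0,0.021,-0.141,0,0,0,0,0.021,-0.141,0,0,0,0,0.021,-0.141,0,0,0,0,0.021,-0.141,-0.01,0,0,0,0.021,-0.141,-0.018,0,0,0,0.021,-0.141,-0.023,0,0,0,0.021,-0.141,-0.026,0,0,0,0.021,-0.141,-0.026,0,0,0,0.021,-0.141,-0.026,0,0,0]'

```text
clock: 4.8
eef_pos: [551.3, 0.7, 41.5]
eef_rot: [3.141, 0.0, 1.719]
wrist_force: [0.7, -0.2, -4.0]
finger_gap: 39.7
finger_force: 30.0
```

Run:
```python
from h import *
p,d=snap("scene","scene1"); cv2.imwrite("pics/c1.png",cv2.resize(p[160:240,250:370],None,fx=6,fy=6,interpolation=cv2.INTER_CUBIC)[...,::-1])
print(manip.read_state()["wrist_force"])
```

```text
[ 0.09920248 -0.05849248 -4.14597517]
```

View pics/c1.png

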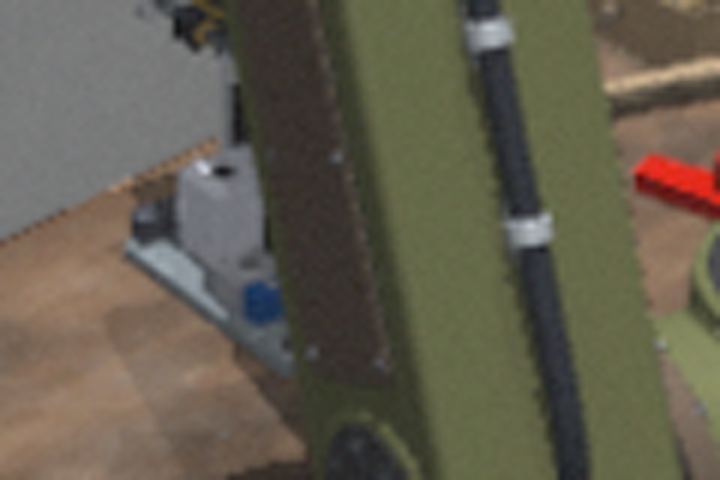

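The scene crop shows the block (crop 220,220) between the dark jaw (150,220) and the bar, still held about 2 mm above the bed. I'll lower it and release.

Call:
jog_arm --plan '[0,0,-0.001,0,0,0,0,0,-0.002,0,0,0,0,0,-0.003,0,0,0,0,0,-0.003,0,0,0]'

```text
clock: 5.25
eef_pos: [551.4, 0.6, 39.5]
eef_rot: [3.141, 0.0, 1.719]
wrist_force: [-4.7, -0.0, 10.2]
finger_gap: 39.8
finger_force: 30.0
```

Call:
jog_arm --plan '[0,0,0,0,0,0,0,0,0,0,0,0,0,0,0,0,0,0,0,0,0,0,0,0]' --claw 0.045

```text
clock: 5.65
eef_pos: [551.2, 0.6, 38.4]
eef_rot: [3.141, 0.0, 1.719]
wrist_force: [-0.4, -0.1, 0.5]
finger_gap: 45.1
finger_force: 0.0
```

Call:
jog_arm --plan '[0,0,0.02,0,0,0,0,0,0.042,0,0,0,0,0,0.042,0,0,0,-0.01,0,0.042,0,0,8,-0.02,0,0.042,0,0,16,-0.03,0,0.042,0,0,24,-0.04,0.002,0.042,0,0,32,-0.05,0.003,0.042,0,0,40,-0.06,0.004,0.042,0,0,48,-0.07,0.005,0.042,0,0,56,-0.078,0.006,0.042,0,0,64,-0.078,0.006,0.042,0,0,72,-0.078,0.006,0.042,0,0,80,-0.078,0.006,0.042,0,0,88,-0.078,0.006,0.042,0,0,90,-0.078,0.006,0.042,0,0,90]'

```text
clock: 7.25
eef_pos: [472.9, 6.6, 79.8]
eef_rot: [3.141, -0.001, -2.993]
wrist_force: [-0.1, 0.1, 0.3]
finger_gap: 44.8
finger_force: 0.0
```

Run:
```python
from h import *
p,d=snap("top","top2"); cv2.imwrite("pics/c2.png",cv2.resize(p[145:235,260:400],None,fx=5,fy=5,interpolation=cv2.INTER_CUBIC)[...,::-1])
```

```text
(no output)
```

View pics/c2.png

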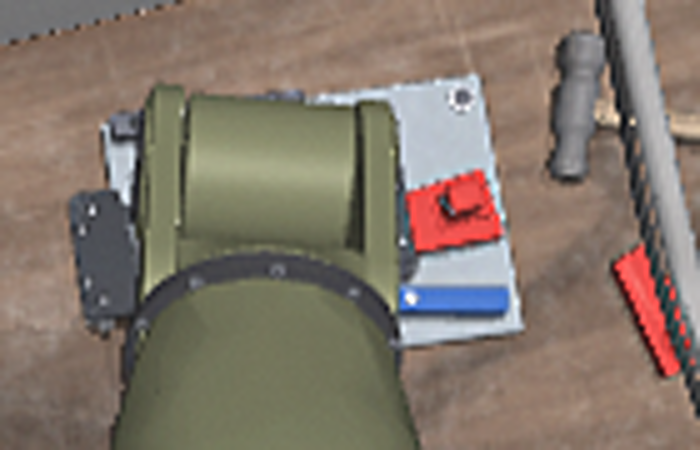

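The arm hides the block in this view; the wedge is untouched at crop (455,210). I'll close the fingers, go down behind the grip and push the bar.

Call:
jog_arm --plan '[0,0,0,0,0,0,0,0,0,0,0,0,0,0,0,0,0,0,0,0,0,0,0,0,0,0,0,0,0,0,0,0,-0.02,0,0,0,0,0,-0.037,0,0,0,0,0,-0.037,0,0,0,0,0,-0.037,0,0,0]' --claw 0.0

```text
clock: 8.2
eef_pos: [473.3, 6.6, 43.8]
eef_rot: [3.142, -0.0, -2.994]
wrist_force: [-0.3, 0.3, 0.1]
finger_gap: 1.0
finger_force: 0.0
```

Call:
jog_arm --plan '[0.004,0.0006,0,0,0,0,0.008,0.0012,0,0,0,0,0.0115,0.0017,0,0,0,0,0.015,0.0022,0,0,0,0,0.018,0.0027,0,0,0,0,0.021,0.0031,0,0,0,0,0.024,0.0036,0,0,0,0,0.024,0.0036,0,0,0,0]'

```text
clock: 9.0
eef_pos: [497.5, 10.3, 43.4]
eef_rot: [-3.142, 0.0, -2.994]
wrist_force: [0.8, -0.6, -0.2]
finger_gap: 0.3
finger_force: 0.0
```

Call:
jog_arm --plan '[0.003,0.0004,0,0,0,0,0.006,0.0009,0,0,0,0,0.009,0.0013,0,0,0,0,0.01,0.0015,0,0,0,0,0.011,0.0016,0,0,0,0]'

```text
clock: 9.5
eef_pos: [508.1, 11.9, 43.3]
eef_rot: [3.141, -0.0, -2.994]
wrist_force: [-4.8, 0.8, 1.7]
finger_gap: 0.6
finger_force: 2.2
```

Call:
jog_arm --plan '[0.001,0.0001,0,0,0,0,0.002,0.0003,0,0,0,0,0.002,0.0003,0,0,0,0]'

```text
clock: 9.8
eef_pos: [510.2, 12.2, 43.4]
eef_rot: [3.141, -0.0, -2.994]
wrist_force: [-3.3, 0.6, -0.5]
finger_gap: 0.6
finger_force: 1.9
```

Call:
jog_arm --plan '[0.001,0.0001,0,0,0,0,0.001,0.0001,0,0,0,0]'

```text
clock: 10.0
eef_pos: [510.2, 12.2, 43.4]
eef_rot: [3.141, -0.003, -2.994]
wrist_force: [-12.8, -0.6, 7.2]
finger_gap: 0.5
finger_force: 6.1
```

Call:
jog_arm --plan '[0.001,0.0001,0,0,0,0,0.001,0.0001,0,0,0,0]'

```text
clock: 10.2
eef_pos: [510.3, 12.2, 43.3]
eef_rot: [3.141, -0.005, -2.994]
wrist_force: [-20.0, -1.7, 13.6]
finger_gap: 0.7
finger_force: 10.2
```

Call:
jog_arm --plan '[-0.01,-0.0015,0,0,0,0,-0.018,-0.0025,0.005,0,0,0,-0.025,0.01,0.035,0,0,0,-0.04,0.04,0.05,0,0,0,-0.06,0.08,0.06,0,0,0,-0.08,0.12,0.06,0,0,0,-0.1,0.16,0.06,0,0,0,-0.12,0.2,0.06,0,0,0,-0.14,0.24,0.06,0,0,0,-0.14,0.24,0.06,0,0,0,-0.14,0.24,0.06,0,0,0]' --claw 0.05

```text
clock: 11.3
eef_pos: [372.1, 252.8, 103.9]
eef_rot: [3.141, 0.001, -2.992]
wrist_force: [0.5, -1.1, 0.9]
finger_gap: 49.9
finger_force: 0.0
```

Run:
```python
from fit import *
Ds=[];
for i in range(3): p,d=snap("top","top3"); Ds.append(d)
d=np.median(Ds,0); W=cloud("top",d); Z=W[...,2]
cv2.imwrite("pics/c3.png",cv2.resize(p[145:235,260:400],None,fx=5,fy=5,interpolation=cv2.INTER_CUBIC)[...,::-1])
hsv=cv2.cvtColor(p,cv2.COLOR_RGB2HSV).astype(int);H,S,V=hsv[...,0],hsv[...,1],hsv[...,2]
red=((H<8)|(H>172))&(S>140)
obj("top",red&(Z>48),64,(310,170,370,205),"tab"); obj("top",red,32,(310,170,370,205),"wedge")
obj("top",Z>54,67,(275,155,330,200),"block")
m=np.zeros(red.shape,bool); m[170:205,310:370]=red[170:205,310:370]
cols=np.arange(331,342)
us=np.arange(328,345)
for nm,f,o in(("straight",np.min,-.5),("ramp",np.max,.5)):
    q=topplane("top",us.astype(float),np.array([f(np.nonzero(m[:,c])[0]) for c in us])+o,32)[:,:2].astype(np.float32)
    t=cv2.fitLine(q,cv2.DIST_HUBER,0,.01,.01).ravel(); print(nm,np.degrees(np.arctan(-t[0]/t[1])),t[2:])
```

```text
tab 46 c [ 530.4 -138.3] yaw 41.8 len [22.7 19.2] rect ((529.537841796875, -137.82762145996094), (21.35429573059082, 21.247865676879883), 0.8381480574607849)
wedge 377 c [ 522.4 -114.4] yaw 14.51 len [100.5  37. ] rect ((519.478515625, -112.75912475585938), (41.99585723876953, 100.05734252929688), 18.17966079711914)
block 515 c [557.9   3.6] yaw 14.43 len [97.7 52.5] rect ((550.4951171875, 0.5972824096679688), (64.50385284423828, 100.37953186035156), 8.668450355529785)
straight 20.175589 [533.3602  -90.06121]
ramp 11.3876505 [499.69202 -92.32159]
```

View pics/c3.png

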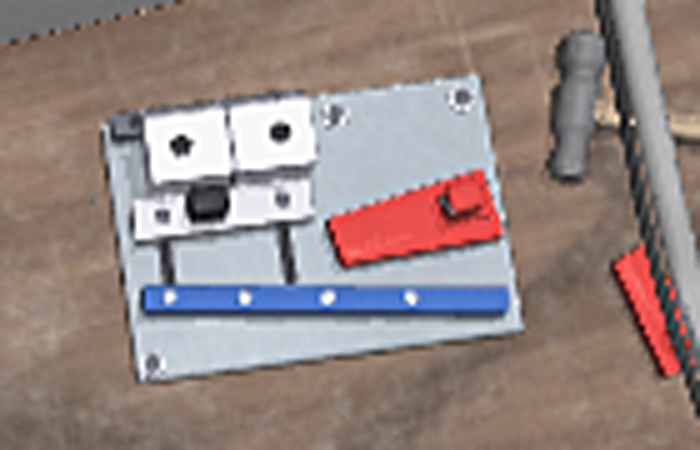

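The block is trapped between bar and jaw: holes at crop (180,145) and (281,132), bar at (225,205). The wedge tab is at crop (465,195), thin end left. I'll move over the tab.

Call:
jog_arm --plan '[0.015,-0.037,0,0,0,0,0.03,-0.075,0,0,0,0,0.047,-0.115,0,0,0,3,0.063,-0.155,-0.005,0,0,6,0.08,-0.2,-0.01,0,0,10.5,0.096,-0.24,-0.01,0,0,10.5,0.113,-0.28,-0.01,0,0,10.5,0.13,-0.32,-0.01,0,0,10.5,0.147,-0.36,-0.01,0,0,10.5,0.158,-0.391,-0.01,0,0,10.5,0.158,-0.391,-0.01,0,0,10.5,0.158,-0.391,-0.01,0,0,10.5,0.158,-0.391,-0.01,0,0,10.5]' --claw 0.05 --force 15

```text
clock: 12.75
eef_pos: [529.7, -138.5, 93.4]
eef_rot: [3.141, -0.0, -2.811]
wrist_force: [0.6, -0.1, 0.2]
finger_gap: 50.3
finger_force: 0.0
```

Call:
jog_arm --plan '[0.0005,0,-0.02,0,0,0,0.0005,0,-0.04,0,0,0,0.0005,0,-0.054,0,0,0,0.0005,0,-0.054,0,0,0,0.0005,0,-0.054,0,0,0]'

```text
clock: 13.25
eef_pos: [530.9, -138.4, 40.0]
eef_rot: [-3.141, 0.0, -2.81]
wrist_force: [0.7, 0.3, 1.0]
finger_gap: 50.1
finger_force: 0.0
```

Call:
jog_arm --plan '[0,0,0,0,0,0,0,0,0,0,0,0,0,0,0,0,0,0,0,0,0,0,0,0,0,0,0,0,0,0,0,0,0,0,0,0]' --claw 0.01

```text
clock: 13.85
eef_pos: [530.9, -138.8, 39.8]
eef_rot: [-3.141, 0.001, -2.81]
wrist_force: [-1.4, -1.2, 4.6]
finger_gap: 22.2
finger_force: 15.0
```

Call:
jog_arm --plan '[-0.004,0.001,0,0,0,-3,-0.008,0.002,0,0,0,-6,-0.012,0.004,0,0,0,-9,-0.015,0.005,0,0,0,-10.5,-0.015,0.005,0,0,0,-10.5,-0.015,0.005,0,0,0,-10.5]'

```text
clock: 14.45
eef_pos: [515.8, -133.7, 39.8]
eef_rot: [-3.141, 0.0, -2.992]
wrist_force: [-1.7, 0.1, 7.2]
finger_gap: 21.9
finger_force: 15.0
```

Run:
```python
from fit import *
p,d=snap("top","top4"); s,_=snap("scene","scene4")
c=np.hstack([cv2.resize(p[145:235,280:380],(500,450),interpolation=cv2.INTER_CUBIC),cv2.resize(s[170:230,260:300],(300,450),interpolation=cv2.INTER_CUBIC)])
cv2.imwrite("pics/c4.png",c[...,::-1])
```

```text
(no output)
```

View pics/c4.png

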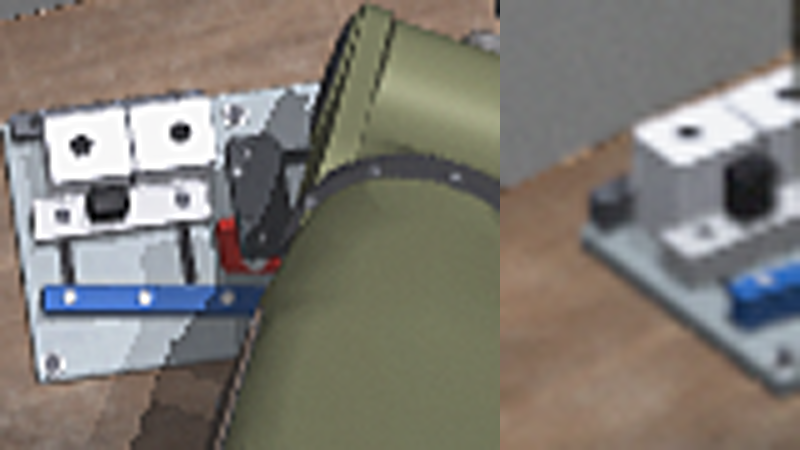

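Run:
```python
from fit import *
f=np.load("top4.npz");p,d=f["p"],f["d"]
hsv=cv2.cvtColor(p,cv2.COLOR_RGB2HSV).astype(int);H,S,V=hsv[...,0],hsv[...,1],hsv[...,2]
O=np.array([514.9,-12.7]);a=np.radians(8.52);ex=np.array([np.cos(a),np.sin(a)]);ey=np.array([-np.sin(a),np.cos(a)])
def vic(u,v,z): q=topplane("top",np.asarray(u,float),np.asarray(v,float),z)[...,:2]-O; return np.stack([q@ex,q@ey],-1).round(1)
red=((H<8)|(H>172))&(S>140)
for c in range(322,332):
    r=np.nonzero(red[180:205,c])[0]+180
    if len(r): print(c,r.min(),r.max(),vic([c,c],[r.min()-.5,r.max()+.5],32).tolist())
print("bar brightness columns")
for c in (288,296,306,312,320): print(c,vic(c,0.0,32)[1],[(r,int(V[r,c]),int(S[r,c])) for r in range(176,200)][::1])
bl=(H>100)&(H<125)&(S>120)
for c in (290,300,310,320): r=np.nonzero(bl[190:215,c])[0]+190; print("ramp top edge",vic(c,r.min()-.5,33))
```

```text
323 190 191 [[-0.9, -41.0], [-7.1, -40.1]]
324 189 197 [[1.7, -44.5], [-25.9, -40.2]]
325 189 198 [[1.3, -47.5], [-29.3, -42.8]]
326 189 198 [[0.9, -50.5], [-29.7, -45.8]]
327 193 198 [[-11.8, -51.6], [-30.1, -48.8]]
328 198 198 [[-27.5, -52.3], [-30.5, -51.8]]
bar brightness columns
288 -24.3 [(176, 140, 20), (177, 141, 20), (178, 162, 20), (179, 183, 22), (180, 182, 21), (181, 181, 23), (182, 182, 27), (183, 173, 25), (184, 174, 21), (185, 234, 7), (186, 242, 5), (187, 242, 6), (188, 242, 4), (189, 244, 6), (190, 244, 5), (191, 249, 5), (192, 246, 7), (193, 76, 20), (194, 154, 25), (195, 215, 24), (196, 204, 21), (197, 204, 21), (198, 202, 21), (199, 206, 24)]
296 -50.3 [(176, 239, 7), (177, 255, 0), (178, 249, 1), (179, 252, 0), (180, 255, 0), (181, 110, 16), (182, 122, 17), (183, 138, 13), (184, 248, 12), (185, 255, 0), (186, 240, 11), (187, 238, 9), (188, 230, 9), (189, 224, 7), (190, 233, 9), (191, 251, 6), (192, 90, 14), (193, 173, 24), (194, 216, 22), (195, 212, 25), (196, 209, 23), (197, 210, 23), (198, 212, 24), (199, 212, 25)]
306 -82.8 [(176, 179, 20), (177, 221, 7), (178
[... 521 characters left out ...]
187, 239, 6), (188, 246, 5), (189, 241, 8), (190, 90, 20), (191, 177, 20), (192, 214, 20), (193, 175, 25), (194, 179, 21), (195, 180, 21), (196, 183, 25), (197, 183, 25), (198, 184, 26), (199, 183, 22)]
320 -128.2 [(176, 254, 0), (177, 255, 0), (178, 112, 16), (179, 118, 15), (180, 95, 13), (181, 176, 14), (182, 255, 2), (183, 251, 5), (184, 250, 6), (185, 248, 6), (186, 246, 6), (187, 248, 6), (188, 216, 17), (189, 93, 16), (190, 181, 25), (191, 224, 23), (192, 210, 21), (193, 180, 23), (194, 182, 22), (195, 184, 22), (196, 184, 21), (197, 184, 22), (198, 187, 23), (199, 189, 22)]
ramp top edge [-24.4  63.8]
ramp top edge [-28.5  33.8]
ramp top edge [-32.6   3.8]
ramp top edge [-36.6 -26.2]
```

The crop shows the thin end at crop (222,245). It is about 3 mm behind the bar's rear-face line (measured at vice x ≈ 1, bar at 4), so it will clear as it goes in. I'll drive it in.

Call:
jog_arm --plan '[-0.001,0.007,0,0,0,0,-0.002,0.014,0,0,0,0,-0.003,0.021,0,0,0,0,-0.004,0.028,0,0,0,0,-0.005,0.035,0,0,0,0,-0.0058,0.042,0,0,0,0,-0.0067,0.048,0,0,0,0,-0.0075,0.054,0,0,0,0,-0.0083,0.06,0,0,0,0,-0.0083,0.06,0,0,0,0]'

```text
clock: 15.55
eef_pos: [507.6, -73.3, 39.8]
eef_rot: [-3.142, 0.0, -2.992]
wrist_force: [-0.1, 3.5, 6.4]
finger_gap: 21.9
finger_force: 15.0
```

Call:
jog_arm --plan '[-0.0003,0.004,0,0,0,0,-0.0007,0.008,0,0,0,0,-0.001,0.012,0,0,0,0,-0.0014,0.016,0,0,0,0,-0.0018,0.02,0,0,0,0,-0.0018,0.02,0,0,0,0]'

```text
clock: 16.15
eef_pos: [505.6, -53.9, 39.8]
eef_rot: [-3.141, -0.0, -2.992]
wrist_force: [-2.1, -3.1, 9.2]
finger_gap: 21.6
finger_force: 15.0
```

Call:
jog_arm --plan '[-0.0002,0.002,0,0,0,0,-0.0004,0.004,0,0,0,0,-0.0005,0.006,0,0,0,0,-0.0006,0.008,0,0,0,0,-0.0006,0.008,0,0,0,0]'

```text
clock: 16.65
eef_pos: [504.6, -46.8, 39.8]
eef_rot: [-3.14, -0.001, -2.992]
wrist_force: [-5.5, -10.8, 10.2]
finger_gap: 21.7
finger_force: 15.0
```

Call:
jog_arm --plan '[-0.0005,0,0,0,0,0,-0.001,0.001,0,0,0,0,-0.0012,0.002,0,0,0,0,-0.0014,0.003,0,0,0,0,-0.0014,0.003,0,0,0,0]' --force 40

```text
clock: 17.15
eef_pos: [504.0, -43.1, 39.8]
eef_rot: [-3.141, 0.001, -2.992]
wrist_force: [0.5, -5.0, 6.0]
finger_gap: 21.7
finger_force: 40.0
```

Call:
jog_arm --plan '[-0.0001,0.001,0,0,0,0,-0.0002,0.002,0,0,0,0,-0.0003,0.003,0,0,0,0,-0.0003,0.003,0,0,0,0]'

```text
clock: 17.55
eef_pos: [503.5, -40.2, 39.8]
eef_rot: [-3.141, 0.0, -2.992]
wrist_force: [-0.1, -5.0, 6.4]
finger_gap: 21.7
finger_force: 40.0
```

Call:
jog_arm --plan '[-0.0001,0.001,0,0,0,0,-0.0002,0.002,0,0,0,0,-0.0003,0.003,0,0,0,0,-0.0003,0.003,0,0,0,0]'

```text
clock: 17.95
eef_pos: [503.3, -38.1, 39.8]
eef_rot: [-3.139, 0.0, -2.992]
wrist_force: [-0.5, -13.1, 6.2]
finger_gap: 21.7
finger_force: 40.0
```

Call:
jog_arm --plan '[-0.0001,0.001,0,0,0,0,-0.0001,0.001,0,0,0,0]'

```text
clock: 18.15
eef_pos: [503.3, -38.0, 39.9]
eef_rot: [-3.138, 0.0, -2.992]
wrist_force: [-0.7, -20.8, 5.7]
finger_gap: 21.9
finger_force: 40.0
```

Call:
jog_arm --plan '[-0.0001,0.0005,0,0,0,0,-0.0001,0.0005,0,0,0,0]'

```text
clock: 18.35
eef_pos: [503.2, -37.9, 39.9]
eef_rot: [-3.137, 0.0, -2.992]
wrist_force: [-0.2, -26.2, 4.5]
finger_gap: 21.7
finger_force: 40.0
```

Call:
jog_arm --plan '[0,-0.001,0,0,0,0,0,-0.002,0,0,0,0,0,-0.003,0,0,0,0,0,-0.003,0,0,0,0]' --claw 0.042

```text
clock: 18.75
eef_pos: [502.6, -38.0, 39.2]
eef_rot: [3.141, -0.001, -2.993]
wrist_force: [0.8, -0.5, -0.2]
finger_gap: 42.2
finger_force: 0.0
```

Call:
jog_arm --plan '[0,0,0.02,0,0,0,0,0,0.05,0,0,0,-0.03,0.02,0.07,0,0,0,-0.06,0.06,0.07,0,0,0,-0.09,0.1,0.07,0,0,0,-0.11,0.15,0.07,0,0,0,-0.13,0.2,0.07,0,0,0,-0.14,0.25,0.07,0,0,0,-0.14,0.28,0.07,0,0,0,-0.14,0.29,0.07,0,0,0,-0.14,0.29,0.07,0,0,0]'

```text
clock: 19.85
eef_pos: [362.4, 252.6, 109.2]
eef_rot: [-3.141, -0.0, -2.991]
wrist_force: [1.3, -0.2, -0.1]
finger_gap: 42.0
finger_force: 0.0
```

Run:
```python
from fit import *
p,d=snap("top","top5"); s,_=snap("scene","scene5")
c=np.hstack([cv2.resize(p[145:235,275:375],(500,450),interpolation=cv2.INTER_CUBIC),cv2.resize(s[170:220,265:350],(300,176),interpolation=cv2.INTER_CUBIC).repeat(1,0) if 0 else cv2.copyMakeBorder(cv2.resize(s[170:220,265:350],(300,176),interpolation=cv2.INTER_CUBIC),0,274,0,0,cv2.BORDER_CONSTANT)])
cv2.imwrite("pics/c5.png",c[...,::-1])
hsv=cv2.cvtColor(p,cv2.COLOR_RGB2HSV).astype(int);H,S,V=hsv[...,0],hsv[...,1],hsv[...,2]
red=((H<8)|(H>172))&(S>140); red&=~((cloud("top",d)[...,2])>48)
c,y=obj("top",red,32,(280,170,365,215),"wedge")
st=manip.read_state(); print(st["wrist_force"],st["eef_pos"],st["clock"])
```

```text
wedge 328 c [499.1  -8.2] yaw 1.04 len [98.1 36.8] rect ((502.3960266113281, -9.280075073242188), (37.16920852661133, 100.21943664550781), 0.8128251433372498)
[ 0.60328627  0.17038556 -0.24827007] [362.74281391 250.98702337 109.22920717] 19.95
```

View pics/c5.png

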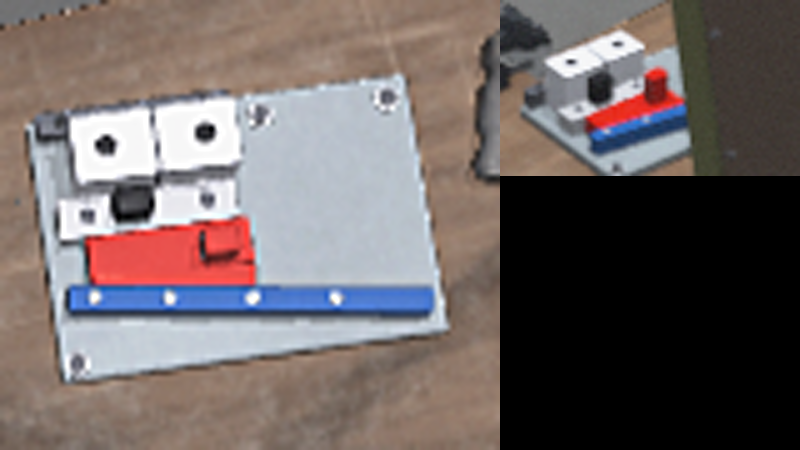

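The picture shows the wedge (crop 170,252) seated flat between the ramp and the bar at vice y ≈ 5 mm. The block is tight against the jaw and the gripper is clear, so I'm handing in.

```bash
python3 -c "
from cell import manip; print(manip.sign_off())"
```

```text
the job is handed in; nothing more can be done
None
```

The block is clamped upright against the fixed jaw and the wedge is jammed behind the bar (it stopped moving under a 26 N push). I let go with the arm clear and handed the job in at about 20 s; no verdict was returned.

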